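# Load the bottle shaker, snap its covers shut and reset its stop

## Robot

A 6-joint arm with a two-finger parallel gripper is mounted at the origin on the work surface. World frame = base frame: x ahead of the robot, y to its left, z up, the work surface at z = 0. Lengths are in mm, angles in rad, forces in N, time in s.
With the tool pointing down it reaches from about 250 to 850 mm from the base axis. Payload 12.5 kg.
Tool frame: the origin (TCP) lies at the very end of the fingers, on their centre line; the grasp point (between the pads) lies 19 mm behind it (bot.grip_point_offset is the z of the grasp point in the tool frame, in mm); z points along the fingers, y is the line along which they close (so a half turn about z gives the same grasp; the last joint's range is limited). The gripper opens to 93 mm and grips with 3 to 60 N. Pads are 15 mm wide; open, the fingers measure 128 mm over their backs; the gripper's body (75 mm by 188 mm) begins 65 mm behind the grasp point.
Start: joints at [-1.324, 0.351, 1.652, -0, 1.139, -0.085], TCP at [179.179, -519.98, 218.633] pointing down, gripper open.
Joint ranges: [-2.75, 2.75], [-0.79, 2.1], [0.01, 2.65], [-1.57, 4.71], [0.07, 3.14], [-2.87, 2.87]. Speed limits (rad/s): [2.22, 2.22, 2.79, 3.14, 3.14, 3.14].

## Interface

Orientations are given as [roll, pitch, yaw] about the fixed x, y, z axes, in that order (R = Rz(yaw) Ry(pitch) Rx(roll)).
In Python, from cell import bot gives the robot as it stands. Calls block until the motion is done:
- bot.move_pose(position, orientation): joint-space move of the TCP to a pose.
- bot.line_to(position, rotation=None, speed=150, threshold=None): straight line of the TCP; rotation=None keeps the orientation; speed is the mean speed in mm/s. With threshold (N) it stops when the force on the tool has changed by that much, and returns True; else False.
- bot.goto_joints(angles): joint-space move.
- bot.ungrasp() and bot.close_gripper(strength=None): open the fingers fully, or close them until they stop; strength is the grip in N (None keeps the last).
- bot.wait(seconds).
- bot.inverse_kinematics(position, orientation): joint angles nearest the present ones, or None.
- bot.sense(): the state.
- bot.camera(name): name is "side" or "top"; returns the picture (420x560x3 uint8, red, green, blue); there is no depth.
- bot.camera_params(name): a dict with "fovy" (degrees; the focal length in pixels is half the picture's height over the tangent of half this angle, whatever the lens; pixels are square), "cx", "cy" (the principal point, pixels), "T" (4x4, takes a point from camera to world coordinates). Camera axes: x right, y down, z forward; pixel columns grow to the right and rows downward; lengths in mm; the calibration is good to about 2 mm. A picture is of the moment at which its call begins. camera_params takes no time and is no camera call.
A pose or a line that the arm cannot do raises bot.PlanningError and nothing moves.
- bot.sign_off(): hands the job in; it is judged then, once.
The state is a dict: "time_s": time; "joints": joint angles; "joint_vel": joint speeds; "tau": joint torques, N m; "position": TCP position; "ee_rot": TCP orientation; "ft_force": force on the tool from outside, world axes, zero at the start; "wrist_torque": the same for the moment, N m; "opening": finger opening in mm; "finger_force": force on a finger pad.
Only numpy, scipy, OpenCV 4.12 (cv2) and the standard library are available. Lean on these libraries where they do the work, as an engineer would, in place of code of your own. Each camera call takes 0.05 s, during which the arm holds its last target. There are 200 camera calls.

## Task

Get the bench shaker ready to run: first press its red mushroom stop in until it stays down, and only then lay every sample bottle from the white tray flat on its side in a cradle of its own, and press all three hinged covers down until they snap shut, over empty cradles too. Touch the bottles only while the stop is in; with everything shut, twist the stop clockwise to let it spring out again, and leave everything else on the bench standing where it is.

Things in the scene. Friction and masses are not known exactly. Their poses are not given: they have to be found in the camera images.
- bottle1_mid (a point): square plastic sample bottle with a round orange screw cap, lying on one side in the white tray (0.11 kg; may be absent, then None). The point is the centre of its square body (62 mm long, 36 x 36 mm in section, brown or grey sample inside), 18 mm above what it lies on; its x axis runs along the bottle, the cap (27 mm round) is on the -x end and ends 51 mm from the point
- bottle2_mid (a point): square plastic sample bottle with a round orange screw cap, lying on one side in the white tray (0.11 kg; may be absent, then None). The point is the centre of its square body (62 mm long, 36 x 36 mm in section, brown or grey sample inside), 18 mm above what it lies on; its x axis runs along the bottle, the cap (27 mm round) is on the -x end and ends 51 mm from the point
- bottle3_mid (a point): square plastic sample bottle with a round orange screw cap, lying on one side in the white tray (0.11 kg; may be absent, then None). The point is the centre of its square body (62 mm long, 36 x 36 mm in section, brown or grey sample inside), 18 mm above what it lies on; its x axis runs along the bottle, the cap (27 mm round) is on the -x end and ends 51 mm from the point
- cradle1 (a point): cradle 1 of the shaker (1 next to the stop, 3 farthest left): point on its floor, 100 mm above the bench, where the middle of the square body comes, cap to the front; x to the hinge (away from the robot), z up. Pocket: 55 mm before to 35 mm behind the point (cap at either end), 44 mm wide between side rails 10 mm high with a 43 mm finger gap at the point; posts 36 mm high at both ends
- cover1 (a joint): angle of the clear, blue-framed cover over this cradle: 0 shut and held by the catch, 1.57 upright, up to 2.1 leaning back. A stiff hinge keeps it where it is left (1 N at its edge moves it). Let down it stops on the catch at about 0.09; slowly pressing it there with about 7 N (up to 18 when pushed quickly) snaps it to 0, where it is held
- cover1_press (a point): where to push this cover: on its outer face, 84 mm from its hinge line, mid-width. The hinge line runs along the cradle's y, 41 mm above its floor and 43 mm behind its point. Cover: plate 106 mm long from the hinge to the front lip, 54 mm wide, 5 mm thick, underside in the hinge plane. The steel roller catch before the lip rises 54 mm above the cradle floor
- cradle2 (a point): cradle 2 of the shaker (1 next to the stop, 3 farthest left): point on its floor, 100 mm above the bench, where the middle of the square body comes, cap to the front; x to the hinge (away from the robot), z up. Pocket: 55 mm before to 35 mm behind the point (cap at either end), 44 mm wide between side rails 10 mm high with a 43 mm finger gap at the point; posts 36 mm high at both ends
- cover2 (a joint): angle of the clear, blue-framed cover over this cradle: 0 shut and held by the catch, 1.57 upright, up to 2.1 leaning back. A stiff hinge keeps it where it is left (1 N at its edge moves it). Let down it stops on the catch at about 0.09; slowly pressing it there with about 7 N (up to 18 when pushed quickly) snaps it to 0, where it is held
- cover2_press (a point): where to push this cover: on its outer face, 84 mm from its hinge line, mid-width. The hinge line runs along the cradle's y, 41 mm above its floor and 43 mm behind its point. Cover: plate 106 mm long from the hinge to the front lip, 54 mm wide, 5 mm thick, underside in the hinge plane. The steel roller catch before the lip rises 54 mm above the cradle floor
- cradle3 (a point): cradle 3 of the shaker (1 next to the stop, 3 farthest left): point on its floor, 100 mm above the bench, where the middle of the square body comes, cap to the front; x to the hinge (away from the robot), z up. Pocket: 55 mm before to 35 mm behind the point (cap at either end), 44 mm wide between side rails 10 mm high with a 43 mm finger gap at the point; posts 36 mm high at both ends
- cover3 (a joint): angle of the clear, blue-framed cover over this cradle: 0 shut and held by the catch, 1.57 upright, up to 2.1 leaning back. A stiff hinge keeps it where it is left (1 N at its edge moves it). Let down it stops on the catch at about 0.09; slowly pressing it there with about 7 N (up to 18 when pushed quickly) snaps it to 0, where it is held
- cover3_press (a point): where to push this cover: on its outer face, 84 mm from its hinge line, mid-width. The hinge line runs along the cradle's y, 41 mm above its floor and 43 mm behind its point. Cover: plate 106 mm long from the hinge to the front lip, 54 mm wide, 5 mm thick, underside in the hinge plane. The steel roller catch before the lip rises 54 mm above the cradle floor
- stop_top (a point): centre of the top of the red mushroom stop button on the shaker's control deck, at the right-hand front (yellow surround 60 mm wide, 4 mm high on the deck, which is 90 mm above the bench). Head: 40 mm round, 18 mm tall; its top is 36 mm above the deck when out and 26 mm when in; turning axis vertical
- stop (a joint): how far the stop is pressed in, m: 0 out, about 0.0095 in and latched, 0.0105 at the bottom. About 6 N, pushed slowly (up to 15 when quickly), presses it past its latch, then it stays in by itself
- stop_turn (a joint): twist of the stop's head, rad, growing clockwise as seen from above, 0 to 1.2. When latched in, twisting it clockwise past about 0.5 (torque under 0.05 N m) frees it: it springs out (about 2 N) when let go, and the head turns back to 0 by itself
- shaker: white bench shaker with an aluminium platform, 350 mm wide, 210 mm deep, fixed; origin at the middle of its underside, x away from the robot, y to the left
- tray: white tray, 260 x 330 mm, rim 10 mm high from the bench, floor and walls 4 mm thick, fixed; origin at the middle of its underside
- beaker: clear glass beaker, 52 mm wide, 70 mm tall, standing in the right rear corner of the tray; not part of the job; origin at the middle of its underside
- dropper1: white dropper bottle, 25 mm wide, 68 mm tall, standing on the bench left of the shaker; not part of the job; origin at the middle of its underside
- dropper2: another dropper bottle like it, standing in the other rear corner of the tray; not part of the job; origin at the middle of its underside
- flask: glass conical flask, 72 mm wide, 104 mm tall, behind the shaker; not part of the job; origin at the middle of its underside
- reagent: amber reagent bottle with a black cap, 56 mm wide, 130 mm tall, behind the shaker; not part of the job; origin at the middle of its underside
- dish: glass dish, 90 mm wide, 16 mm tall, on the bench behind the tray; not part of the job; origin at the middle of its underside
- spoon: steel sample spoon, 150 mm long, lying on the bench left of the shaker; not part of the job; origin at the middle of its underside
Mind the look-alikes: they are no part of the job. What is shaped like the part that bears bottle3_mid but green is not meant.

How it is judged (in metres and radians):
On the way, in this order (a step that is already met when the one before it is completed fails the run):
1. the stop is pressed in and stays in by itself (value of joint stop above 0.0075 m and contact force between the arm and anything else below 0.3 N), for 0.2 s.
2. every bottle lies flat in a cradle, released, the stop still in (value of joint stop above 0.0075 m and ((x of bottle1_mid in the frame of cradle1 between -0.03 and 0.012 m and y of bottle1_mid in the frame of cradle1 between -0.01 and 0.01 m and z of bottle1_mid in the frame of cradle1 between 0.012 and 0.024 m and angle between the x axis of bottle1_mid and the x axis of cradle1, either way round below 0.2 rad) or (x of bottle1_mid in the frame of cradle2 between -0.03 and 0.012 m and y of bottle1_mid in the frame of cradle2 between -0.01 and 0.01 m and z of bottle1_mid in the frame of cradle2 between 0.012 and 0.024 m and angle between the x axis of bottle1_mid and the x axis of cradle2, either way round below 0.2 rad) or (x of bottle1_mid in the frame of cradle3 between -0.03 and 0.012 m and y of bottle1_mid in the frame of cradle3 between -0.01 and 0.01 m and z of bottle1_mid in the frame of cradle3 between 0.012 and 0.024 m and angle between the x axis of bottle1_mid and the x axis of cradle3, either way round below 0.2 rad)) and ((x of bottle2_mid in the frame of cradle1 between -0.03 and 0.012 m and y of bottle2_mid in the frame of cradle1 between -0.01 and 0.01 m and z of bottle2_mid in the frame of cradle1 between 0.012 and 0.024 m and angle between the x axis of bottle2_mid and the x axis of cradle1, either way round below 0.2 rad) or (x of bottle2_mid in the frame of cradle2 between -0.03 and 0.012 m and y of bottle2_mid in the frame of cradle2 between -0.01 and 0.01 m and z of bottle2_mid in the frame of cradle2 between 0.012 and 0.024 m and angle between the x axis of bottle2_mid and the x axis of cradle2, either way round below 0.2 rad) or (x of bottle2_mid in the frame of cradle3 between -0.03 and 0.012 m and y of bottle2_mid in the frame of cradle3 between -0.01 and 0.01 m and z of bottle2_mid in the frame of cradle3 between 0.012 and 0.024 m and angle between the x axis of bottle2_mid and the x axis of cradle3, either way round below 0.2 rad)) and ((x of bottle3_mid in the frame of cradle1 between -0.03 and 0.012 m and y of bottle3_mid in the frame of cradle1 between -0.01 and 0.01 m and z of bottle3_mid in the frame of cradle1 between 0.012 and 0.024 m and angle between the x axis of bottle3_mid and the x axis of cradle1, either way round below 0.2 rad) or (x of bottle3_mid in the frame of cradle2 between -0.03 and 0.012 m and y of bottle3_mid in the frame of cradle2 between -0.01 and 0.01 m and z of bottle3_mid in the frame of cradle2 between 0.012 and 0.024 m and angle between the x axis of bottle3_mid and the x axis of cradle2, either way round below 0.2 rad) or (x of bottle3_mid in the frame of cradle3 between -0.03 and 0.012 m and y of bottle3_mid in the frame of cradle3 between -0.01 and 0.01 m and z of bottle3_mid in the frame of cradle3 between 0.012 and 0.024 m and angle between the x axis of bottle3_mid and the x axis of cradle3, either way round below 0.2 rad)) and contact force between the fingers and bottle1 below 0.2 N and contact force between the fingers and bottle2 below 0.2 N and contact force between the fingers and bottle3 below 0.2 N), for 0.2 s.
3. all three covers are snapped shut, bottles in place, the stop still in (value of joint stop above 0.0075 m and value of joint each of cover1, cover2, cover3 below 0.04 rad and ((x of bottle1_mid in the frame of cradle1 between -0.03 and 0.012 m and y of bottle1_mid in the frame of cradle1 between -0.01 and 0.01 m and z of bottle1_mid in the frame of cradle1 between 0.012 and 0.024 m and angle between the x axis of bottle1_mid and the x axis of cradle1, either way round below 0.2 rad) or (x of bottle1_mid in the frame of cradle2 between -0.03 and 0.012 m and y of bottle1_mid in the frame of cradle2 between -0.01 and 0.01 m and z of bottle1_mid in the frame of cradle2 between 0.012 and 0.024 m and angle between the x axis of bottle1_mid and the x axis of cradle2, either way round below 0.2 rad) or (x of bottle1_mid in the frame of cradle3 between -0.03 and 0.012 m and y of bottle1_mid in the frame of cradle3 between -0.01 and 0.01 m and z of bottle1_mid in the frame of cradle3 between 0.012 and 0.024 m and angle between the x axis of bottle1_mid and the x axis of cradle3, either way round below 0.2 rad)) and ((x of bottle2_mid in the frame of cradle1 between -0.03 and 0.012 m and y of bottle2_mid in the frame of cradle1 between -0.01 and 0.01 m and z of bottle2_mid in the frame of cradle1 between 0.012 and 0.024 m and angle between the x axis of bottle2_mid and the x axis of cradle1, either way round below 0.2 rad) or (x of bottle2_mid in the frame of cradle2 between -0.03 and 0.012 m and y of bottle2_mid in the frame of cradle2 between -0.01 and 0.01 m and z of bottle2_mid in the frame of cradle2 between 0.012 and 0.024 m and angle between the x axis of bottle2_mid and the x axis of cradle2, either way round below 0.2 rad) or (x of bottle2_mid in the frame of cradle3 between -0.03 and 0.012 m and y of bottle2_mid in the frame of cradle3 between -0.01 and 0.01 m and z of bottle2_mid in the frame of cradle3 between 0.012 and 0.024 m and angle between the x axis of bottle2_mid and the x axis of cradle3, either way round below 0.2 rad)) and ((x of bottle3_mid in the frame of cradle1 between -0.03 and 0.012 m and y of bottle3_mid in the frame of cradle1 between -0.01 and 0.01 m and z of bottle3_mid in the frame of cradle1 between 0.012 and 0.024 m and angle between the x axis of bottle3_mid and the x axis of cradle1, either way round below 0.2 rad) or (x of bottle3_mid in the frame of cradle2 between -0.03 and 0.012 m and y of bottle3_mid in the frame of cradle2 between -0.01 and 0.01 m and z of bottle3_mid in the frame of cradle2 between 0.012 and 0.024 m and angle between the x axis of bottle3_mid and the x axis of cradle2, either way round below 0.2 rad) or (x of bottle3_mid in the frame of cradle3 between -0.03 and 0.012 m and y of bottle3_mid in the frame of cradle3 between -0.01 and 0.01 m and z of bottle3_mid in the frame of cradle3 between 0.012 and 0.024 m and angle between the x axis of bottle3_mid and the x axis of cradle3, either way round below 0.2 rad))), for 0.2 s.
4. the stop is twisted and springs out, the covers still shut (value of joint stop below 0.003 m and value of joint each of cover1, cover2, cover3 below 0.04 rad), for 0.2 s.
At the end, for the whole second after the job is handed in: every bottle lies flat in its own cradle (body centre within 10 mm of the cradle's centre line, within 24 mm above its floor, in line within 0.2 rad), all three covers are shut to within 0.04 rad, the stop is out (within 3 mm), and all is at rest (all of step 4 and ((x of bottle1_mid in the frame of cradle1 between -0.03 and 0.012 m and y of bottle1_mid in the frame of cradle1 between -0.01 and 0.01 m and z of bottle1_mid in the frame of cradle1 between 0.012 and 0.024 m and angle between the x axis of bottle1_mid and the x axis of cradle1, either way round below 0.2 rad) or (x of bottle1_mid in the frame of cradle2 between -0.03 and 0.012 m and y of bottle1_mid in the frame of cradle2 between -0.01 and 0.01 m and z of bottle1_mid in the frame of cradle2 between 0.012 and 0.024 m and angle between the x axis of bottle1_mid and the x axis of cradle2, either way round below 0.2 rad) or (x of bottle1_mid in the frame of cradle3 between -0.03 and 0.012 m and y of bottle1_mid in the frame of cradle3 between -0.01 and 0.01 m and z of bottle1_mid in the frame of cradle3 between 0.012 and 0.024 m and angle between the x axis of bottle1_mid and the x axis of cradle3, either way round below 0.2 rad)) and ((x of bottle2_mid in the frame of cradle1 between -0.03 and 0.012 m and y of bottle2_mid in the frame of cradle1 between -0.01 and 0.01 m and z of bottle2_mid in the frame of cradle1 between 0.012 and 0.024 m and angle between the x axis of bottle2_mid and the x axis of cradle1, either way round below 0.2 rad) or (x of bottle2_mid in the frame of cradle2 between -0.03 and 0.012 m and y of bottle2_mid in the frame of cradle2 between -0.01 and 0.01 m and z of bottle2_mid in the frame of cradle2 between 0.012 and 0.024 m and angle between the x axis of bottle2_mid and the x axis of cradle2, either way round below 0.2 rad) or (x of bottle2_mid in the frame of cradle3 between -0.03 and 0.012 m and y of bottle2_mid in the frame of cradle3 between -0.01 and 0.01 m and z of bottle2_mid in the frame of cradle3 between 0.012 and 0.024 m and angle between the x axis of bottle2_mid and the x axis of cradle3, either way round below 0.2 rad)) and ((x of bottle3_mid in the frame of cradle1 between -0.03 and 0.012 m and y of bottle3_mid in the frame of cradle1 between -0.01 and 0.01 m and z of bottle3_mid in the frame of cradle1 between 0.012 and 0.024 m and angle between the x axis of bottle3_mid and the x axis of cradle1, either way round below 0.2 rad) or (x of bottle3_mid in the frame of cradle2 between -0.03 and 0.012 m and y of bottle3_mid in the frame of cradle2 between -0.01 and 0.01 m and z of bottle3_mid in the frame of cradle2 between 0.012 and 0.024 m and angle between the x axis of bottle3_mid and the x axis of cradle2, either way round below 0.2 rad) or (x of bottle3_mid in the frame of cradle3 between -0.03 and 0.012 m and y of bottle3_mid in the frame of cradle3 between -0.01 and 0.01 m and z of bottle3_mid in the frame of cradle3 between 0.012 and 0.024 m and angle between the x axis of bottle3_mid and the x axis of cradle3, either way round below 0.2 rad)) and linear speed of each of bottle1, bottle2, bottle3 below 0.02 m/s); the robot touches nothing.
It fails at once if a bottle is handled while the stop is not in (value of joint stop below 0.006 m and (contact force between the fingers and bottle1 above 1 N or contact force between the fingers and bottle2 above 1 N or contact force between the fingers and bottle3 above 1 N)).
It fails at once if the other glassware or tools are tipped over or shoved away (angle between any of beaker, dropper1, dropper2, flask, reagent, dish's own z axis and vertical above 0.6 rad or distance of any of beaker, dropper1, dropper2, flask, reagent, dish, spoon from where it was at the start of the episode above 0.06 m).
Of bottle1, bottle2, bottle3 only 2 to 3 are there at a start; the rules pass over those that are not, and their reading is None.
At some moment in a run one of bottle1, bottle2, bottle3 may be knocked a few centimetres aside while the robot is not near it.
Once in a run the grip may slacken for a moment while it holds something.
It also fails if it takes over 208 s, if anything falls off the work surface, if the arm or the gripper's body presses on something with over 40 N, if the wrist force passes 120 N, or if a joint passes its speed limit or range.

## Working session

There is one attempt and no reset: what is moved stays moved. The work goes in short steps, each a Python script; the robot and the scene stay as the last script left them, time stands still between calls to the robot, and variables do not carry over. Pictures are saved under pics/ and viewed, at most 14 in all, crops included, and the job is handed in when it is done.

```bash
mkdir -p pics; ls; python3 - <<'E'
from cell import bot
import cv2
for n in("side","top"):
    im=bot.camera(n); cv2.imwrite(f"pics/{n}0.png",cv2.resize(im[:,:,::-1],(800,600),interpolation=cv2.INTER_CUBIC))
    cv2.imwrite(f"/tmp/{n}0.png",im[:,:,::-1])
    p=bot.camera_params(n); print(n,p["fovy"],p["cx"],p["cy"],p["T"].round(3).tolist() if hasattr(p["T"],"round") else p["T"], {k:v for k,v in p.items() if k not in("T","fovy","cx","cy")})
print(bot.sense(), bot.grip_point_offset)
E
```

```text
pics
side 42.284358250928506 279.8041204364732 212.7560215626635 [[-0.866, -0.307, 0.394, -97.109], [-0.499, 0.53, -0.686, 958.674], [0.002, -0.791, -0.612, 975.516], [0.0, 0.0, 0.0, 1.0]] {}
top 57.33226556856212 283.23882727842283 207.25672577228607 [[0.014, -0.997, 0.082, 416.428], [-1.0, -0.012, 0.017, -6.283], [-0.016, -0.082, -0.996, 1053.44], [0.0, 0.0, 0.0, 1.0]] {}
{'time_s': 0.1, 'joints': array([-1.32362615e+00,  3.51164676e-01,  1.65234301e+00, -1.33282354e-05,
        1.13909010e+00, -8.46272320e-02]), 'joint_vel': array([-2.17093465e-04, -6.64690096e-04, -1.65777245e-03, -1.02558339e-03,
       -5.88872916e-04, -4.22028708e-05]), 'tau': array([ 4.12703957e-04, -4.98026633e+01, -2.85705292e+01,  6.99958205e-02,
        2.39552243e-02, -5.56701173e-05]), 'position': array([ 179.09181977, -519.70798193,  218.17143545]), 'ee_rot': array([-3.14059009e+00, -7.29038702e-05,  3.31802955e-01]), 'ft_force': array([ 0.31756326,  0.66927094, -0.99812885]), 'wrist_torque': array([ 0.00559899,  0.01694106, -0.02194109]), 'finger_force': 0.0, 'opening': 93.0706603566057} -18.8
```

View pics/top0.png

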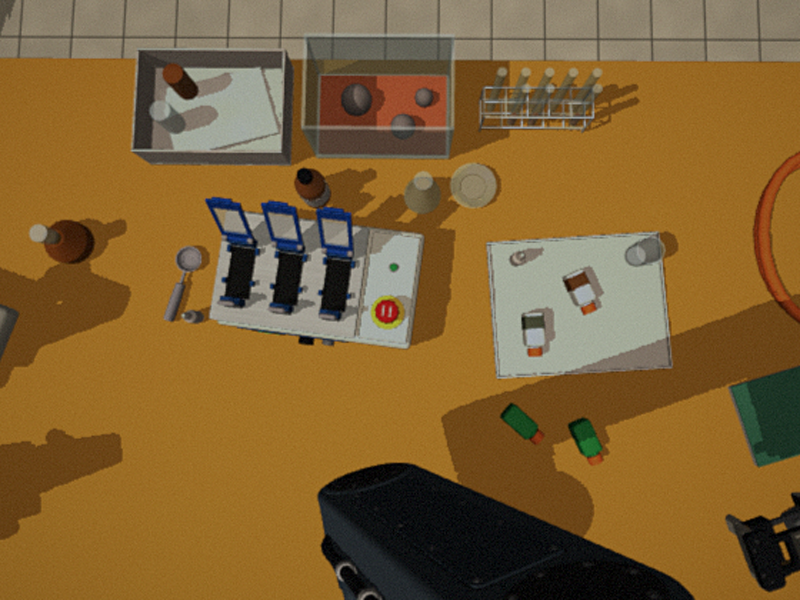

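View pics/side0.png

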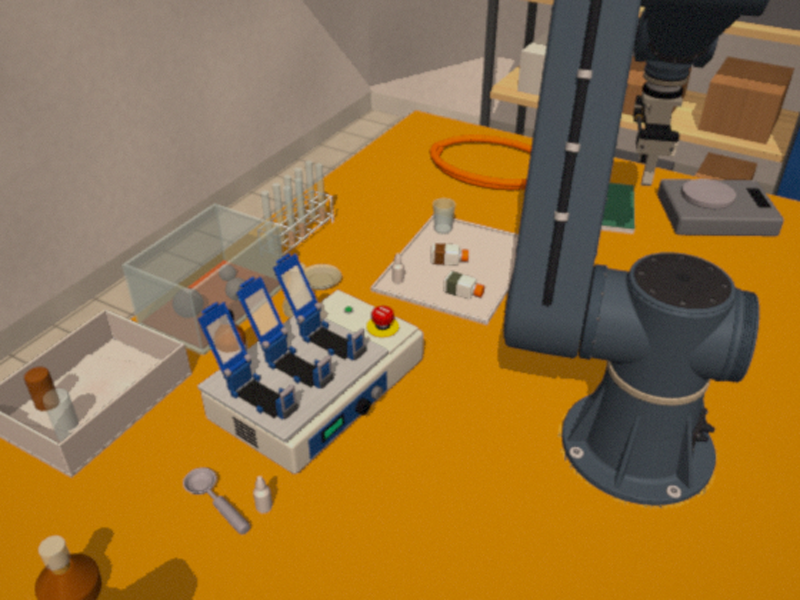

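The top view shows two bottles in the white tray, at (580,290) with a brown sample and at (535,333) with a grey one. The green bottles at (521,423) and (587,440) lie outside the tray, so they are the look-alikes. The stop is at (387,312), and the cradles are near (336,285), (287,280) and (239,273), with all covers leaning open. Next I'll measure these and confirm with a crop.

```bash
cat > h.py <<'E'
import numpy as np, cv2
from cell import bot
def ray(n,uv,z):
    p=bot.camera_params(n); T=np.array(p["T"]); f=210/np.tan(np.radians(p["fovy"]/2))
    d=T[:3,:3]@np.array([(uv[0]-p["cx"])/f,(uv[1]-p["cy"])/f,1]); o=T[:3,3]
    return o+d*(z-o[2])/d[2]
def proj(n,P):
    p=bot.camera_params(n); T=np.array(p["T"]); f=210/np.tan(np.radians(p["fovy"]/2))
    c=T[:3,:3].T@(np.array(P)-T[:3,3]); return np.array([p["cx"]+f*c[0]/c[2],p["cy"]+f*c[1]/c[2]])
def blobs(im,lo,hi,roi,amin=15):
    """hsv mask inside roi (u0,v0,u1,v1) -> list (area, centroid, minAreaRect) biggest first"""
    m=cv2.inRange(cv2.cvtColor(im,cv2.COLOR_RGB2HSV),lo,hi); k=np.zeros_like(m); u0,v0,u1,v1=roi; k[v0:v1,u0:u1]=255
    cs,_=cv2.findContours(m&k,cv2.RETR_EXTERNAL,cv2.CHAIN_APPROX_NONE); out=[]
    for c in cs:
        M=cv2.moments(c)
        if M["m00"]>=amin: out.append((M["m00"],(M["m10"]/M["m00"],M["m01"]/M["m00"]),cv2.minAreaRect(c)))
    return sorted(out,key=lambda t:-t[0])
E
python3 - <<'E'
from h import *
T=cv2.imread("/tmp/top0.png")[:,:,::-1]; S=cv2.imread("/tmp/side0.png")[:,:,::-1]
r=lambda x:np.round(x,1).tolist()
rois={"top":(140,135,300,250),"side":(130,170,300,330)}
for n,im in(("top",T),("side",S)):
    R=rois[n]
    for name,lo,hi,z in(("red",(0,180,90),(4,255,255),126),("red2",(174,150,90),(180,255,255),126),("yellow",(24,150,120),(36,255,255),94)):
        for a,c,b in blobs(im,lo,hi,R)[:2]: print(n,name,a,r(c),r(ray(n,c,z)))
    for a,c,b in blobs(im,(0,0,0),(180,255,45),R,60)[:5]: print(n,"black",a,r(c),r(ray(n,c,100)),r(b[1]),r(b[2]))
    for a,c,b in blobs(im,(105,120,40),(125,255,255),R,8)[:9]: print(n,"blue",a,r(c),r(b[1]),r(ray(n,c,130)))
for a,c,b in blobs(T,(0,150,100),(14,255,255),(345,165,470,260),5): print("cap",a,r(c),r(ray("top",c,22)))
for n,im in(("top",T),("side",S)):
    R=(344,165,470,260) if n=="top" else (255,165,360,225)
    for a,c,b in blobs(im,(0,0,0),(180,255,110),R,20)[:5]: print(n,"dark",a,r(c),r(ray(n,c,40)), im[int(c[1]),int(c[0])])
# tray corners / shaker corners roughly from 800px view
k=.7
for nm,z,pts in(("tray",10,[(487,243),(661,233),(671,367),(498,378)]),("shaker",90,[(424,234),(410,347)]),("shakerL",95,[(222,212),(212,320)])):
    for q in pts: print(nm,r(ray("top",(q[0]*k,q[1]*k),z)))
A=cv2.resize(T[135:265,140:300,::-1],(800,650),interpolation=cv2.INTER_CUBIC)[:600]
cv2.imwrite("pics/shk.png",A)
a=cv2.resize(T[160:270,335:475,::-1],(764,600),interpolation=cv2.INTER_CUBIC); cv2.imwrite("pics/tray.png",a)
E
```

```text
top red 125.0 [270.7, 217.6] [467.4, 40.0, 126.0]
top yellow 88.5 [268.0, 221.1] [460.2, 48.1, 94.0]
top black 557.0 [167.8, 190.8] [532.7, 301.0, 100.0] [17.7, 49.1] 8.1
top black 550.0 [201.1, 195.3] [522.4, 216.6, 100.0] [17.5, 47.9] 8.1
top black 544.0 [234.7, 199.5] [512.9, 132.1, 100.0] [17.4, 43.5] 7.9
top blue 659.5 [234.3, 161.7] [36.1, 23.1] [602.6, 130.9, 130.0]
top blue 637.0 [197.6, 157.3] [38.6, 22.2] [612.5, 221.3, 130.0]
top blue 570.0 [160.8, 153.7] [43.6, 19.9] [620.6, 312.1, 130.0]
top blue 24.5 [195.8, 213.7] [12.7, 4.1] [474.1, 221.1, 130.0]
top blue 22.5 [230.7, 218.2] [13.0, 3.8] [464.4, 136.3, 130.0]
top blue 22.0 [161.2, 209.2] [13.1, 3.6] [484.1, 305.6, 130.0]
side red 109.0 [267.3, 221.5] [458.4, 53.6, 126.0]
side yellow 109.0 [267.2, 230.5] [460.6, 51.0, 94.0]
side black 317.0 [181.7, 277.6] [538.6, 299.4, 100.0] [30.5, 14.4] 31.0
side black 276.5 [207.3, 257.4] [528.2, 214.9, 100.0] [29.1, 13.1] 29.4
side black 247.5 [231.1, 238.9] [517.3, 130.3, 100.0] [28.6, 11.6] 28.1
side black 70.0 [253.7, 284.1] [385.6, 234.7, 100.0] [8.5, 10.7] 26.6
side blue 1076.
[... 690 characters left out ...]
592.7, -442.9, 40.0] [108 105  96]
top dark 133.5 [402.7, 197.7] [529.1, -303.5, 40.0] [90 53 24]
top dark 126.0 [372.5, 225.4] [454.9, -223.7, 40.0] [75 75 52]
top dark 39.0 [466.7, 169.8] [605.2, -473.1, 40.0] [106  67  17]
top dark 27.5 [466.0, 250.8] [391.8, -465.8, 40.0] [122 111  95]
side dark 129.0 [356.7, 211.1] [320.0, -205.0, 40.0] [53 55 63]
side dark 74.0 [316.4, 197.9] [447.4, -204.5, 40.0] [78 76 51]
side dark 34.0 [307.3, 180.5] [512.0, -270.6, 40.0] [93 53 13]
tray [606.4, -144.6, 10.0]
tray [629.3, -476.4, 10.0]
tray [375.1, -488.8, 10.0]
tray [349.9, -165.6, 10.0]
shaker [606.8, -22.3, 90.0]
shaker [406.5, 0.0, 90.0]
shakerL [641.8, 338.6, 95.0]
shakerL [448.9, 348.4, 95.0]
```

View pics/shk.png

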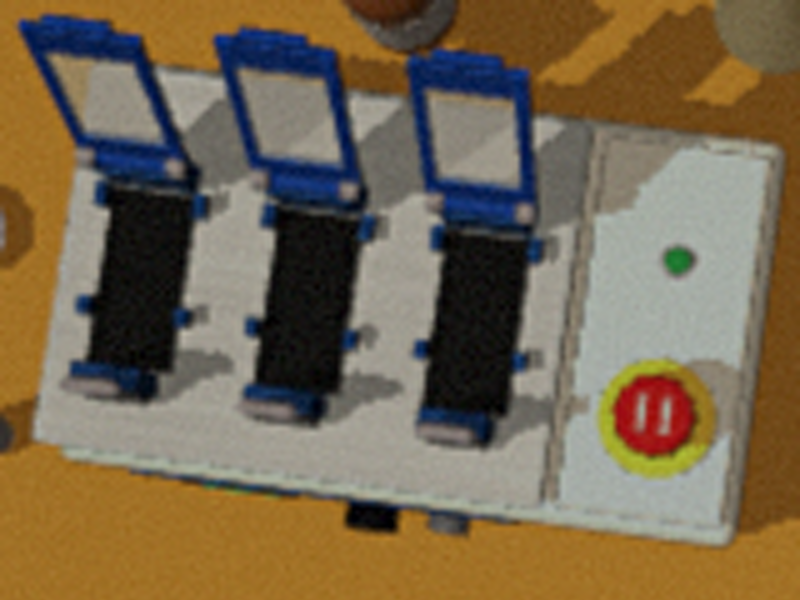

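View pics/tray.png

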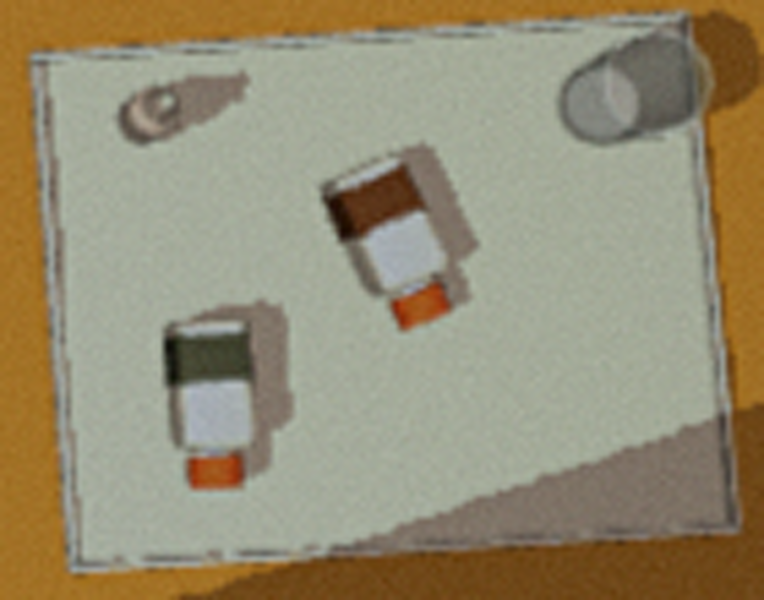

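The shaker crop shows three black pockets and the stop at about (655,415). The tray crop shows two real bottles, brown (390,235) and grey (212,390), both with the cap toward the robot. That means bottle 3, or one of the set, is absent. Next I'll refine with lateral cross-checks, then press the stop.

```bash
python3 - <<'E'
from h import *
T=cv2.imread("/tmp/top0.png")[:,:,::-1]; S=cv2.imread("/tmp/side0.png")[:,:,::-1]
r=lambda x:np.round(x,1).tolist()
def hull(im,ms,roi):
    h=cv2.cvtColor(im,cv2.COLOR_RGB2HSV); m=sum(cv2.inRange(h,a,b) for a,b in ms); k=np.zeros_like(m);u0,v0,u1,v1=roi;k[v0:v1,u0:u1]=m[v0:v1,u0:u1]
    c=max(cv2.findContours(k,0,1)[0],key=cv2.contourArea); return cv2.minEnclosingCircle(c),cv2.boundingRect(c),cv2.minAreaRect(c)
red=[((0,150,70),(8,255,255)),((170,120,70),(180,255,255))]; yel=[((20,120,60),(38,255,255))]
print("top red",hull(T,red,(255,203,290,236)),"all",hull(T,red+yel,(255,203,290,236)))
print("side red",hull(S,red,(250,205,285,240)),"all",hull(S,red+yel,(250,205,285,240)))
for n,im,roi in(("top",T,(255,203,290,236)),("side",S,(250,205,285,240))):
    c=hull(im,red,roi)[0][0]; print(n,r(ray(n,c,117)),r(ray(n,c,126)))
    c=hull(im,red+yel,roi)[2][0]; print(n,"ring",r(ray(n,c,94)))
yw=-.121; xh=np.array([np.cos(yw),np.sin(yw)]); yh=np.array([-xh[1],xh[0]])
c=lambda u,v:(140+u/5,135+v/5)
for nm,a,b,z in(("tabF",(420,348),(520,360),110),("tabR",(437,237),(536,247),130),("pins",(433,200),(525,210),141),("lipblue",(420,425),(492,425),130),
  ("2tabF",(254,326),(349,340),110),("3tabF",(84,303),(182,316),110),("2tabR",(268,215),(368,228),130),("3tabR",(101,193),(201,206),130)):
    P=[ray("top",c(*a),z)[:2],ray("top",c(*b),z)[:2]]; m=(P[0]+P[1])/2
    print(nm,"x",round(m@xh,1),"lat",round(m@yh,1),"w",r(np.hypot(*(P[0]-P[1]))))
for n,p in(("top",[(512.9,132.1),(522.4,216.6),(532.7,301)]),("side",[(517.3,130.3),(528.2,214.9),(538.6,299.4)])):
    for q in p: print(n,"black x,lat",r([q@xh,q@yh]))
for t in(1.6,1.7,1.8,1.9,2.0): # cover1 tip, expected pixel for hinge at approx
    Hh=np.array([565.5,125.7]); P=Hh-106*np.cos(t)*xh; print(t,r(proj("top",[*P,141+106*np.sin(t)])),r(proj("side",[*P,141+106*np.sin(t)])))
E
```

```text
top red (((270.5, 217.5), 7.905794143676758), (263, 210, 16, 16), ((270.3076477050781, 217.46148681640625), (14.976905822753906, 14.976905822753906), 56.3099365234375)) all (((271.0106506347656, 218.02279663085938), 11.687013626098633), (260, 207, 23, 23), ((271.0, 218.0), (22.0, 22.0), 90.0))
side red (((267.5454406738281, 220.27272033691406), 7.65215539932251), (260, 214, 16, 14), ((267.5, 220.5), (13.0, 15.0), 90.0)) all (((267.5, 225.5), 11.85336971282959), (256, 214, 23, 22), ((267.0, 224.5), (21.0, 22.0), 90.0))
top [468.0, 40.9, 117.0] [467.5, 40.5, 126.0]
top ring [468.0, 40.8, 94.0]
side [466.2, 39.5, 117.0] [460.3, 49.1, 126.0]
side ring [473.5, 30.6, 94.0]
tabF x 476.6 lat 190.9 w 50.0
tabR x 530.4 lat 187.8 w 48.5
pins x 546.3 lat 192.2 w 44.7
lipblue x 440.4 lat 189.5 w 34.8
2tabF x 475.8 lat 275.4 w 47.9
3tabF x 476.3 lat 360.4 w 49.5
2tabR x 529.5 lat 270.7 w 49.4
3tabR x 529.5 lat 353.5 w 49.7
top black x,lat [493.2, 193.0]
top black x,lat [492.4, 278.1]
top black x,lat [492.5, 363.1]
side black x,lat [497.8, 191.8]
side black x,lat [498.4, 277.1]
side black x,lat [498.5, 362.2]
1.6 [228.7, 166.4] [210.9, 183.2]
1.7 [229.5, 161.7] [207.6, 181.9]
1.8 [230.3, 157.1] [204.4, 181.1]
1.9 [231.2, 152.8] [201.4, 180.6]
2.0 [232.1, 148.7] [198.6, 180.6]
```

```bash
cat >> h.py <<'E'
yw=-.121; xh=np.array([np.cos(yw),np.sin(yw),0]); yh=np.array([-xh[1],xh[0],0]); zh=np.array([0,0,1.])
STOP=np.array([467.7,40.7,126.]); C=[503.3*xh+(192.3+85*i)*yh+100*zh for i in range(3)]
D=lambda y:[np.pi,0,y]
def st():
    s=bot.sense(); print("t%.1f"%s["time_s"],s["position"].round(1),"yaw%.2f"%s["ee_rot"][2],"F",s["ft_force"].round(1),"open%.1f ff%.1f"%(s["opening"],s["finger_force"])); return s
def snap(name,n,roi,w=700):
    im=bot.camera(n); u0,v0,u1,v1=roi; cv2.imwrite(f"/tmp/{name}.png",im[:,:,::-1])
    cv2.imwrite(f"pics/{name}.png",cv2.resize(im[v0:v1,u0:u1,::-1],(w,round(w*(v1-v0)/(u1-u0))),interpolation=cv2.INTER_CUBIC)); return im
E
python3 - <<'E'
from h import *
bot.close_gripper(20)
bot.move_pose([467.7,40.7,250],D(yw)); st()
bot.line_to([467.7,40.7,136]); f0=st()
print(bot.line_to([467.7,40.7,121],speed=15,threshold=25)); st()
print(bot.line_to([467.7,40.7,115],speed=12,threshold=25)); st()
bot.line_to([467.7,40.7,135],speed=60); st()
bot.line_to([467.7,40.7,220]); bot.wait(.3)
bot.ungrasp()
bot.move_pose([430,-150,300],D(0.1)); st()
snap("a_side","side",(120,160,380,330)); im=snap("a_top","top",(140,130,480,290),800)
E
```

```text
t3.8 [467.8  40.2 250. ] yaw-0.12 F [-0.   0.4 -0.6] open0.3 ff0.0
t4.7 [468.2  40.6 136.7] yaw-0.12 F [0.8 0.1 0.1] open0.3 ff0.0
False
t5.9 [467.7  40.7 120.9] yaw-0.12 F [-0.   0.3 -0.3] open0.4 ff0.0
False
t6.5 [467.9  40.7 115.6] yaw-0.12 F [-2.6  0.3 10.7] open0.3 ff5.6
t7.0 [467.8  40.7 135.2] yaw-0.12 F [-0.1 -0.2 -0.1] open0.2 ff0.0
t10.3 [ 430.  -149.4  299.6] yaw0.10 F [-0.2  0.6  0.3] open93.1 ff0.0
```

View pics/a_side.png

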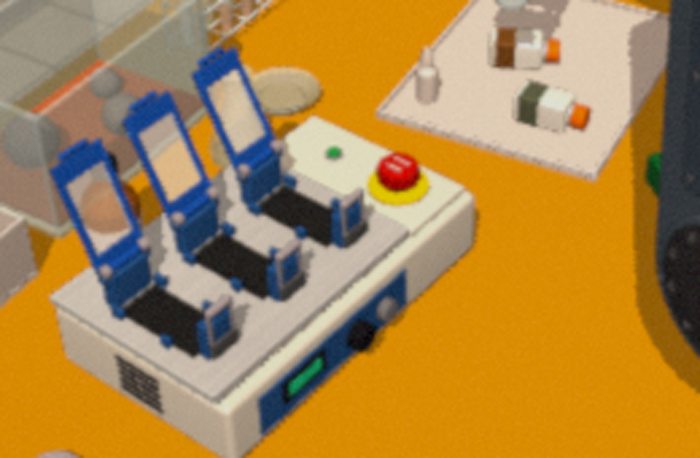

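```bash
cat >> h.py <<'E'
def bottles(im,roi=(344,165,470,262)):
    out=[]
    caps=[b for b in blobs(im,(0,150,100),(14,255,255),roi,12)]
    dark=blobs(im,(0,0,0),(180,255,115),roi,40)
    for a,c,_ in caps:
        P=ray("top",c,32)[:2]
        ds=[(np.hypot(*(ray("top",d[1],38)[:2]-P)),ray("top",d[1],38)[:2],d[0]) for d in dark]; ds=[d for d in ds if 35<d[0]<80]
        if not ds: print("cap without body",a,c,P); continue
        L,Q,ar=min(ds); u=(Q-P)/L; out.append((P+41*u,np.arctan2(u[1],u[0]),L,ar))
    return out
E
python3 - <<'E'
from h import *
for n in("top",):
    for f in("top0","a_top"):
        print(f,[(b[0].round(1),round(b[1],3),round(b[2],1),b[3]) for b in bottles(cv2.imread(f"/tmp/{f}.png")[:,:,::-1])])
for f in("side0","a_side"):
    im=cv2.imread(f"/tmp/{f}.png"); h=cv2.cvtColor(im,cv2.COLOR_BGR2HSV)[205:240,250:285]
    m=cv2.inRange(h,(0,150,70),(8,255,255))|cv2.inRange(h,(170,120,70),(180,255,255)); print(f,cv2.boundingRect(m))
print(proj("side",[467.7,40.7,126]),proj("side",[467.7,40.7,116]))
g=lambda u,v,z:ray("top",(335+u/5.457,160+v/5.457),z)[:2].round(1)
print("grey",g(215.5,386,40),g(213,325,40),g(218,447,40),g(215,472,34)); print("brown",g(388,224,40),g(368,167,40),g(409,281,40),g(422,305,34))
E
```

```text
top0 [(array([ 518.2, -309.5]), np.float64(0.492), np.float64(53.0), 142.5), (array([ 441.9, -225.3]), np.float64(0.099), np.float64(54.0), 136.0)]
a_top []
side0 (10, 9, 16, 14)
a_side (10, 12, 16, 13)
[266.74269158 217.55257725] [266.79165231 220.64721371]
grey [ 440.9 -228.8] [ 470.3 -227.8] [ 411.7 -229.8] [ 399.7 -229.7]
brown [ 520.2 -312.3] [ 547.8 -303. ] [ 492.7 -322. ] [ 481.6 -330. ]
```

```bash
cat >> h.py <<'E'
def pick(p,y,strength=25):
    bot.move_pose([p[0],p[1],130],D(y)); bot.line_to([p[0],p[1],45]); bot.line_to([p[0],p[1],10],speed=60,threshold=15); st()
    bot.close_gripper(strength); st(); bot.line_to([p[0],p[1],130]); s=st(); return s["opening"]
E
python3 - <<'E'
from h import *
bot.move_pose([441,-227.5,150],D(.05))
im=bot.camera("side"); cv2.imwrite("/tmp/b.png",im[:,:,::-1])
for f in("side0","b"):
    i=cv2.imread(f"/tmp/{f}.png")[:,:,::-1]; print(f,[(b[0],np.round(b[1],1)) for b in blobs(i,(0,150,100),(14,255,255),(300,165,365,230),8)])
pick([441,-227.5],.05)
bot.line_to([441,-227.5,270]); p=C[0]; bot.move_pose([p[0],p[1],270],D(yw)); bot.line_to([p[0],p[1],160]); st()
snap("c_side","side",(150,160,330,300),800); snap("c_top","top",(140,130,330,272),800)
E
```

```text
side0 [(37.0, array([335.1, 202.9])), (25.5, array([307.8, 173.9])), (24.0, array([325.2, 178.7]))]
b [(39.0, array([335., 203.])), (27.5, array([307. , 178.6])), (27.0, array([325. , 178.5]))]
t12.9 [ 441.1 -227.5   10. ] yaw0.05 F [-0.   0.8 -0.2] open92.9 ff0.0
t13.8 [ 441.  -227.5   10. ] yaw0.05 F [ 0.7 -0.  -0.2] open35.9 ff25.0
t14.8 [ 440.6 -227.2  129.2] yaw0.05 F [-0.5  0.2 -2.1] open36.3 ff25.0
t18.1 [523.4 130.  160.8] yaw-0.12 F [ 0.   0.3 -0.5] open35.9 ff25.0
```

View pics/c_side.png

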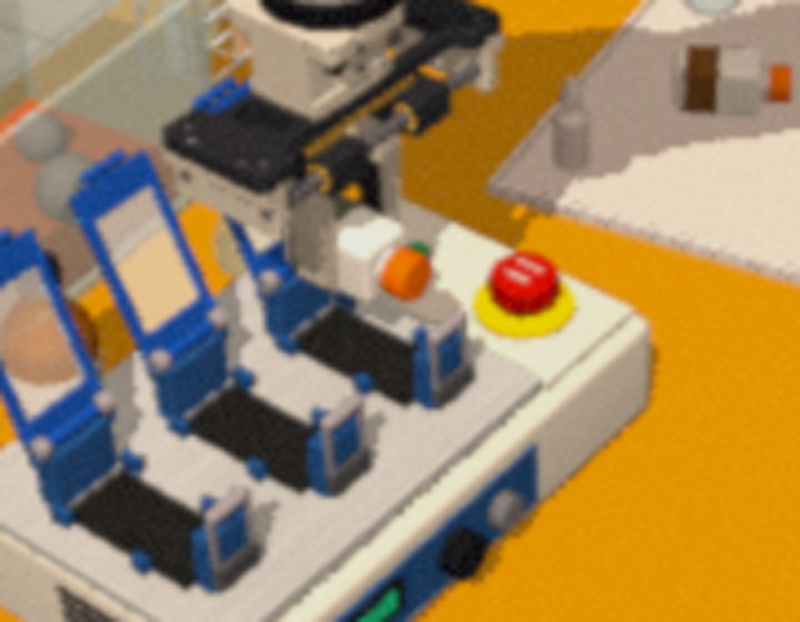

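View pics/c_top.png

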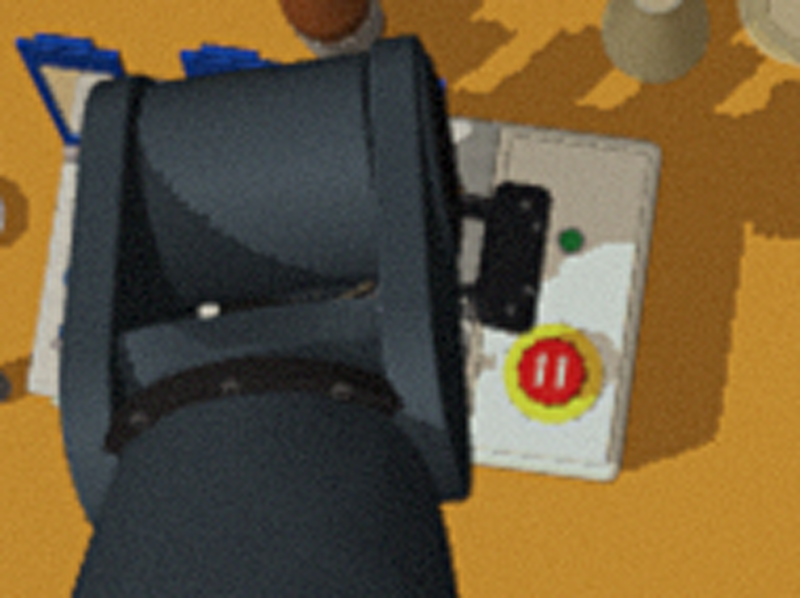

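The bottle is held square above cradle 1, with its cap at about (405,273) in the side crop and the front post at (445,355). I'll check the cap's position along x and the post against the prediction.

```bash
python3 - <<'E'
from h import *
im=cv2.imread("/tmp/c_side.png")[:,:,::-1]
b=[(b[0],np.round(b[1],1),np.round(b[2][1],1)) for b in blobs(im,(0,170,120),(14,255,255),(225,205,255,235),8)]; print(b)
q=bot.sense()["position"]; 
for x in(-31,-41,-51): print(x,proj("side",q+12*zh+x*xh).round(1), "left",proj("side",q+12*zh+x*xh+13*yh).round(1),"top",proj("side",q+12*zh+x*xh+13*zh).round(1),"bot",proj("side",q+12*zh+x*xh-13*zh).round(1))
print("d per mm x",(proj("side",q+10*xh)-proj("side",q)).round(2))
s=lambda p:((p-np.array([150,160]))*800/180).round()
for i in range(3):
  print("cradle",i,"front floor corners",[s(proj("side",C[i]+a*xh+w*yh)).tolist() for a in(-55,35) for w in(-22,22)],"post top",s(proj("side",C[i]-55*xh+36*zh)),"hinge",[s(proj("side",C[i]+43*xh+41*zh+w*yh)).tolist() for w in(-27,27)])
E
```

```text
[(76.0, array([240.9, 221.4]), array([ 9.4, 10.3]))]
-31 [237.2 219.8] left [233.7 222.5] top [237.  215.4] bot [237.5 224. ]
-41 [240.5 221.3] left [236.9 224.1] top [240.2 217. ] bot [240.7 225.6]
-51 [243.7 222.9] left [240.2 225.7] top [243.5 218.6] bot [243.9 227.2]
d per mm x [-3.11 -1.54]
cradle 0 front floor corners [[454.0, 366.0], [402.0, 408.0], [331.0, 304.0], [279.0, 343.0]] post top [426. 336.] hinge [[322.0, 237.0], [257.0, 285.0]]
cradle 1 front floor corners [[352.0, 449.0], [297.0, 495.0], [228.0, 382.0], [172.0, 425.0]] post top [320. 421.] hinge [[217.0, 314.0], [146.0, 366.0]]
cradle 2 front floor corners [[242.0, 540.0], [181.0, 591.0], [117.0, 467.0], [55.0, 514.0]] post top [206. 514.] hinge [[104.0, 398.0], [26.0, 454.0]]
```

```bash
python3 - <<'E'
from h import *
p=C[0]-.8*yh
bot.line_to([p[0],p[1],125]); bot.wait(.2); st()
print("stopped",bot.line_to([p[0],p[1],107],speed=15,threshold=5)); s=st()
print("lat,x",s["position"]@yh,s["position"]@xh)
im=snap("d_side","side",(190,190,290,265),800)
E
```

```text
t18.8 [523.3 129.5 126. ] yaw-0.12 F [-0.4 -0.1 -1.6] open35.7 ff25.0
stopped False
t20.2 [522.8 129.4 107.1] yaw-0.12 F [-0.8 -0.2 -1.8] open35.4 ff25.0
lat,x 191.5373940447932 503.35724982272393
```

View pics/d_side.png

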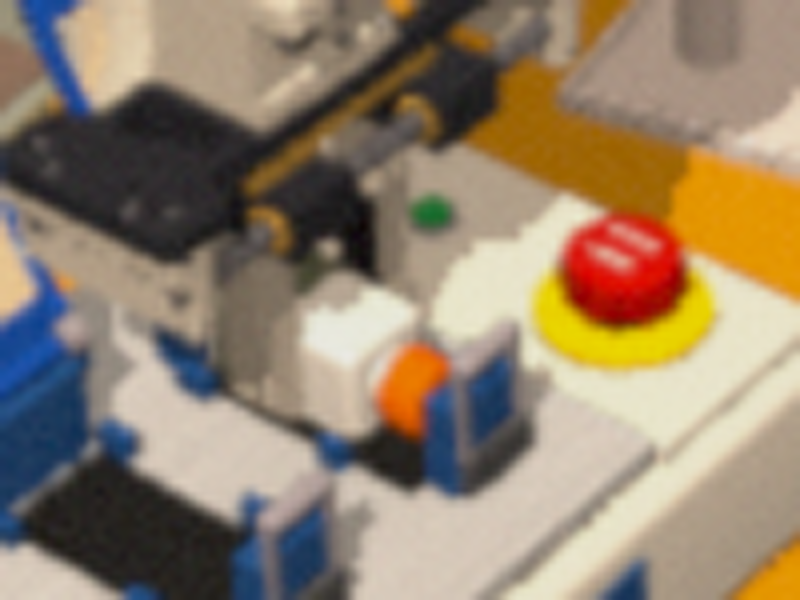

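The bottle went into cradle 1 without touching, and the cap sits behind the post. I'll centre it by touch, which also calibrates the other cradles.

```bash
python3 - <<'E'
from h import *
p=C[0]-.8*yh; p[2]=107.5; bot.line_to(p,speed=20)
lim={}
for nm,ax in(("y",yh),("x",xh)):
    e=[]
    for sg in(1,-1):
        bot.wait(.1); hit=bot.line_to(p+sg*7*ax,speed=12,threshold=4); v=bot.sense()["position"]@ax; e.append(v); print(nm,sg,hit,round(v,1)); bot.line_to(p,speed=25)
    lim[nm]=(e[0]+e[1])/2
print(lim)
np.save("/tmp/lim.npy",[lim["x"],lim["y"]])
E
```

```text
y 1 True 195.8
y -1 True 187.9
x 1 True 506.1
x -1 False 496.5
{'y': np.float64(191.8179354063773), 'x': np.float64(501.27688588238664)}
```

```bash
sed -i 's/C=\[503.3\*xh+(192.3/C=[502.8*xh+(191.85/' h.py; cat >> h.py <<'E'
def place(i,dx=0):
    p=C[i]+dx*xh; bot.line_to([p[0],p[1],106.5],speed=25); bot.ungrasp(); bot.wait(.2); st(); bot.line_to([p[0],p[1],190],speed=100)
E
python3 - <<'E'
from h import *
place(0,-1.3); bot.line_to([C[0][0],C[0][1],300]); bot.move_pose([450,-100,300],D(.3)); bot.goto_joints(bot.inverse_kinematics([330,-60,330],D(.3))); st()
im=snap("e_top","top",(140,130,480,290),800)
print([(b[0].round(1),round(b[1],3),round(b[2],1),b[3]) for b in bottles(im)])
E
```

```text
t25.6 [521.  129.9 106.5] yaw-0.12 F [ 0.4 -0.9  0.2] open92.7 ff0.0
t29.0 [330.5 -59.5 330.3] yaw0.30 F [-0.2 -0.5  0.4] open92.6 ff0.0
[(array([ 518.6, -310. ]), np.float64(0.51), np.float64(53.1), 136.5)]
```

View pics/e_top.png

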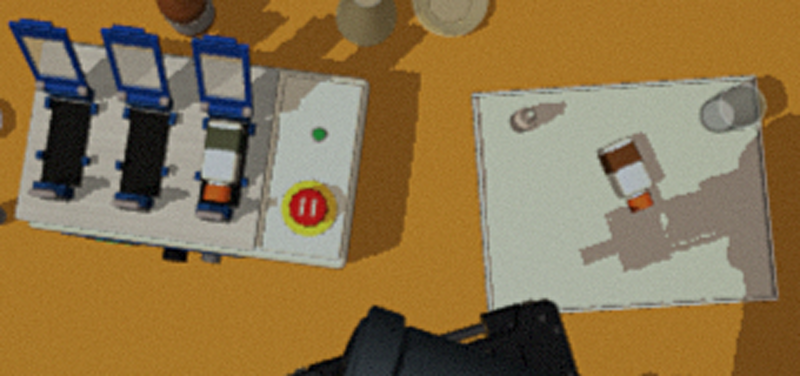

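Bottle 1 (grey) lies in cradle 1 at (222,165), and the brown bottle is unmoved at (627,170). It goes to cradle 3 next.

```bash
python3 - <<'E'
from h import *
w=pick([519.7,-311.5],.42)
if w>30:
    bot.line_to([519.7,-311.5,290]); p=C[2]; bot.move_pose([p[0],p[1],290],D(yw)); bot.line_to([p[0],p[1],160]); s=st()
    im=snap("f_side","side",(130,180,290,300),800)
    q=s["position"]
    for x in(-31,-51): print(x,proj("side",q+12*zh+x*xh).round(1))
    print([(b[0],np.round(b[1],1)) for b in blobs(im,(0,170,120),(14,255,255),(170,205,290,290),8)])
    if s["opening"]>30:
        bot.line_to([p[0],p[1],122],speed=60); bot.wait(.2); print("hit",bot.line_to([p[0],p[1],107],speed=15,threshold=5)); st()
E
```

```text
t31.9 [ 519.8 -311.6   10.1] yaw0.42 F [0.3 0.4 0. ] open92.9 ff0.0
t32.8 [ 519.8 -311.6   10. ] yaw0.42 F [ 1.  -0.2 -0.5] open36.0 ff25.0
t33.8 [ 519.2 -311.2  129. ] yaw0.42 F [-0.5  0.  -0.6] open35.6 ff25.0
t38.2 [543.3 298.7 161. ] yaw-0.12 F [ 0.3  0.3 -1.5] open36.1 ff25.0
-31 [186.7 258.6]
-51 [193.4 262.4]
[(152.0, array([267.6, 223.1])), (69.5, array([192.1, 261.3])), (28.5, array([240.4, 240.1]))]
hit False
t40.4 [542.9 298.6 107.1] yaw-0.12 F [-0.8  0.6 -1.6] open36.0 ff25.0
```

View pics/f_side.png

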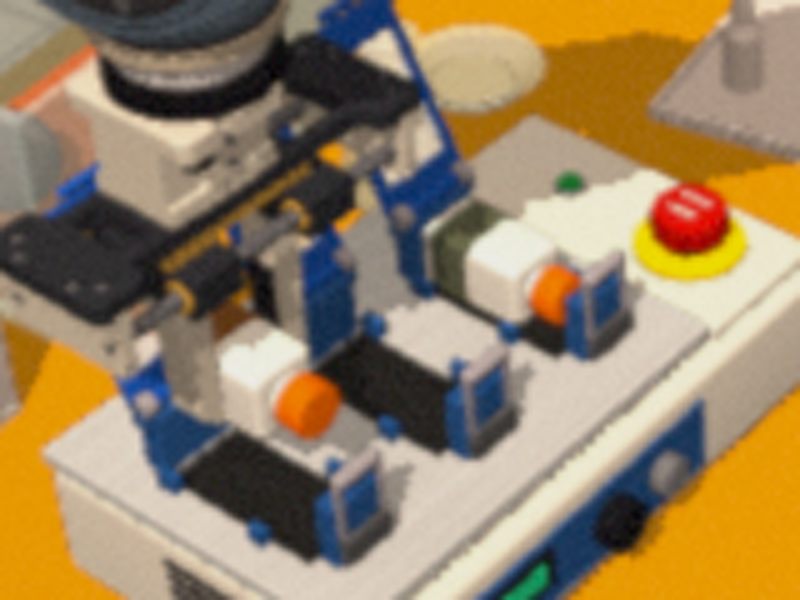

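```bash
python3 - <<'E'
from h import *
p=C[2].copy(); p[2]=107.5; e=[]
for sg in(1,-1):
    bot.wait(.1); hit=bot.line_to(p+sg*7*xh,speed=12,threshold=4); v=bot.sense()["position"]@xh; e.append(v); print(sg,hit,round(v,1))
    bot.line_to(p,speed=25)
for sg in(1,-1):
    bot.wait(.1); hit=bot.line_to(p+sg*7*yh,speed=12,threshold=4); v=bot.sense()["position"]@yh; print("y",sg,hit,round(v-C[2]@yh,1))
    bot.line_to(p,speed=25)
st(); place(2,np.mean(e)-502.8); bot.line_to([*C[2][:2],300]); bot.move_pose([350,-60,330],D(.1)); st()
snap("g_top","top",(130,120,340,278),800)
E
```

```text
1 True 507.3
-1 True 497.6
y 1 True 3.9
y -1 True -4.0
t43.9 [542.7 298.5 107.3] yaw-0.12 F [ 1.  -0.3 -1.7] open35.8 ff25.0
t45.4 [542.5 298.6 106.5] yaw-0.12 F [ 0.3  0.3 -0.2] open92.9 ff0.0
t48.8 [350.5 -59.8 330. ] yaw0.10 F [-0.   0.8  0.3] open93.0 ff0.0
```

View pics/g_top.png

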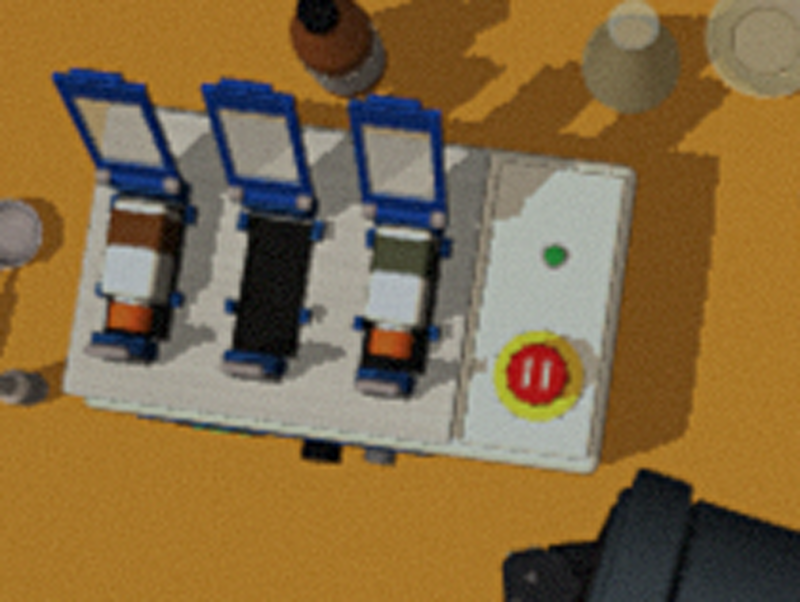

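Both bottles sit correctly, brown in cradle 3 at (130,265) and grey in cradle 1 at (400,290). Next I'll close the covers, starting with cover 2 over the empty cradle.

```bash
cat >> h.py <<'E'
def cover(i):
    H=C[i]+43*xh+41*zh
    P=lambda t:H+(-84*np.cos(t)+5*np.sin(t)+7.5)*xh+(84*np.sin(t)+5*np.cos(t))*zh
    a=P(2.1)+28*xh
    bot.move_pose(a+110*zh,D(yw)); bot.line_to(a,speed=200)
    for t in np.linspace(2.1,.15,11): 
        if bot.line_to(P(t),speed=80,threshold=20): print("force at",t); st(); return
    bot.line_to(P(.12)-5*xh+2*zh,speed=40); bot.wait(.1); st()
    q=P(0)-5*xh; hit=bot.line_to([q[0],q[1],145],speed=12,threshold=30); print("hit",hit); st()
    bot.line_to([q[0],q[1],180],speed=80); bot.line_to([q[0],q[1],270],speed=200)
E
python3 - <<'E'
from h import *
bot.close_gripper(20); cover(1)
snap("h_side","side",(130,160,330,310),800)
E
```

```text
t56.9 [495.6 218.7 158.2] yaw-0.12 F [0.9 0.3 0.1] open0.7 ff0.0
hit False
t58.2 [494.5 218.8 145.8] yaw-0.12 F [-4.5 -1.7 10.9] open0.4 ff5.8
```

View pics/h_side.png

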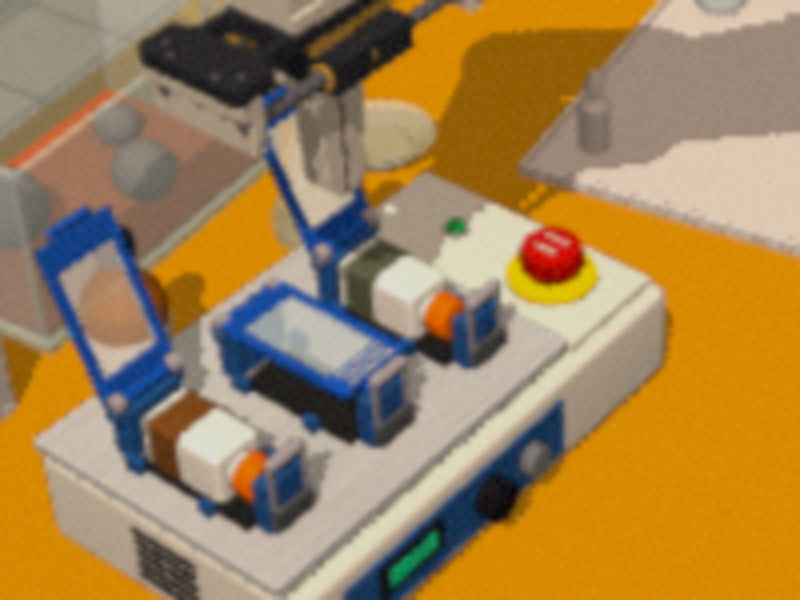

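Cover 2 is shut under the catch, at (320,335). On to the other two.

```bash
python3 - <<'E'
from h import *
cover(2); cover(0)
bot.move_pose([350,-60,330],D(.1))
im=snap("i_side","side",(130,160,330,310),800); bot.camera("top")
E
```

```text
t65.4 [505.8 303.1 158.2] yaw-0.12 F [ 0.5 -0.   0.1] open0.7 ff0.0
hit False
t66.6 [504.7 303.3 145.9] yaw-0.12 F [-3.6 -2.1 11.5] open0.7 ff5.4
t73.9 [485.4 134.3 158.3] yaw-0.12 F [-0.5  0.6  0.2] open0.4 ff0.0
hit False
t75.2 [484.2 134.4 145.8] yaw-0.12 F [-3.6 -0.3 11.4] open0.3 ff6.3
```

View pics/i_side.png

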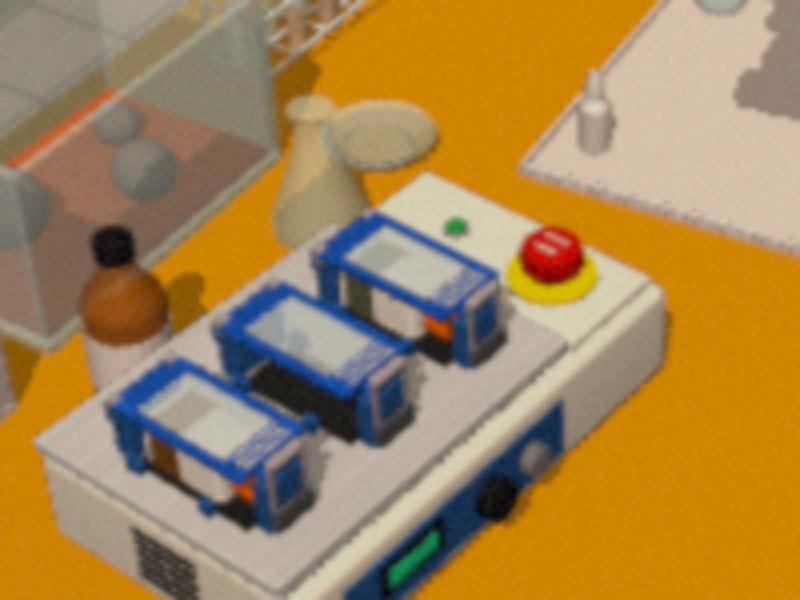

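All three covers are shut with both bottles visible beneath them, and the stop is still in. Last step is the twist, with the fingers closing front to back so they stay clear of cover 1.

```bash
python3 - <<'E'
from h import *
bot.ungrasp()
best=None
for k in(1,-1):
    b=yw+k*np.pi/2
    js=[bot.inverse_kinematics([467.7,40.7,101],D(b+o)) for o in(.4,0,-.4)]
    print(k,[None if j is None else np.round(j,2) for j in js])
    if all(j is not None and abs(j[5])<2.75 for j in js) and (best is None or abs(js[1][5])<best[0]): best=(abs(js[1][5]),b)
b=best[1]; print("yaw",b)
bot.move_pose([467.7,40.7,230],D(b+.4)); bot.line_to([467.7,40.7,101],speed=100); st()
bot.close_gripper(15); st()
for o in(.2,0,-.2,-.4): bot.line_to([467.7,40.7,101],rotation=D(b+o),speed=50)
s=st(); print(s["wrist_torque"].round(2))
bot.ungrasp(); bot.wait(.3); bot.line_to([467.7,40.7,230]); bot.move_pose([350,-60,330],D(.1)); st()
im=snap("j_side","side",(130,160,330,310),800)
h=cv2.cvtColor(im,cv2.COLOR_RGB2HSV)[205:240,250:285]
print(cv2.boundingRect(cv2.inRange(h,(0,150,70),(8,255,255))|cv2.inRange(h,(170,120,70),(180,255,255))))
E
```

```text
1 [array([-0.01,  0.38,  1.96, -0.  ,  0.8 , -0.29]), array([-0.01,  0.38,  1.96, -0.  ,  0.8 ,  0.11]), array([-0.01,  0.38,  1.96, -0.  ,  0.8 ,  0.51])]
-1 [array([-0.01,  0.38,  1.96, -0.  ,  0.8 ,  2.85]), None, array([-0.01,  0.38,  1.96, -0.  ,  0.8 , -2.63])]
yaw 1.4497963267948966
t81.7 [468.   40.7 101.5] yaw1.85 F [0.7 0.7 0.7] open92.8 ff0.0
t82.5 [468.   40.8 101.1] yaw1.85 F [ 2.   0.9 -0.6] open39.6 ff15.0
t84.0 [468.   40.7 101.1] yaw1.06 F [4.9 2.3 1.2] open39.1 ff15.0
[ 0.38 -0.81  0.05]
t87.0 [350.3 -59.8 329.3] yaw0.10 F [-0.8  0.6 -0.4] open93.0 ff0.0
(10, 9, 16, 14)
```

View pics/j_side.png

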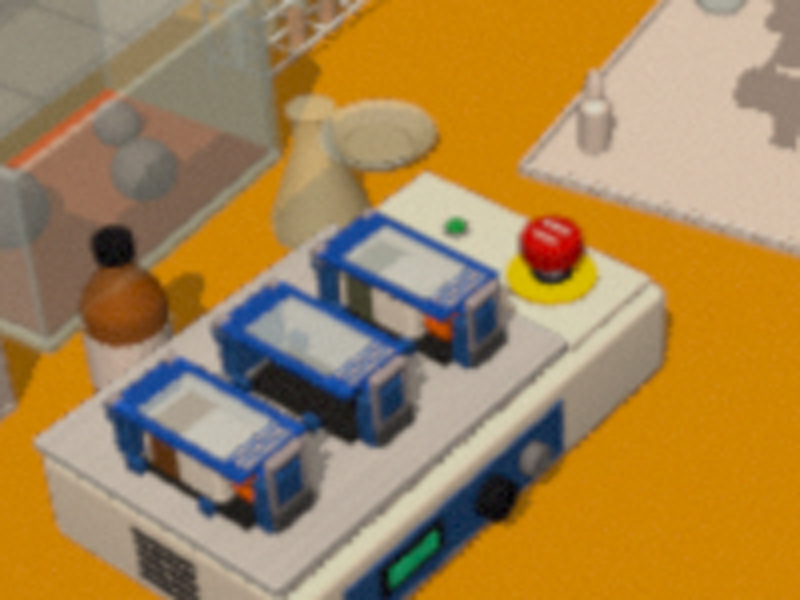

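The stop has sprung out (its black stem shows at (552,272)), the covers are shut and the robot is clear, so I'm handing in.

```bash
python3 -c "
from cell import bot
print(bot.sign_off())"
```

```text
the job is handed in; nothing more can be done
None
```

The job is handed in, but the sign-off returned no verdict: I pressed the stop in first, laid the two bottles that were in the tray in cradles 1 and 3, snapped all three covers shut, and twisted the stop back out, finishing at about 87 s of the 208 s allowed.

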